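# Third hand at the grow lamp: hold the gland end cap on its seal

### The arm

A 6-joint arm with a two-finger parallel gripper is mounted at the origin on the work surface. World frame = base frame: x ahead of the robot, y to its left, z up, the work surface at z = 0. Lengths are in m, angles in rad, forces in N, time in s.
With the tool pointing down it reaches from about 0.225 to 0.875 m from the base axis. Payload 3.4 kg.
Tool frame: the origin (TCP) lies midway between the tips of the shut fingers; the grasp point (between the pads) lies 19 mm behind it; x points along the fingers, z is the direction in which the jaws open and shut, and the axes are right-handed (so a half turn about x gives the same grasp; the last joint's range is limited). The gripper opens to 85 mm and grips with 20 to 120 N. Pads are 22 mm wide; open, the fingers measure 114 mm over their backs; the gripper's body (76 mm by 85 mm) begins 54 mm behind the grasp point. The pads swing forward as they close: fully open they stand 13 mm farther back than shut.
Start: joints at [-1.313, 0.276, 1.505, -0, 1.361, -0.121], TCP at [0.213, -0.534, 0.231] pointing down, gripper open.
Joint ranges: [-2.89, 2.89], [-0.75, 2.08], [0.22, 2.7], [-1.18, 4.32], [0.11, 2.71], [-2.7, 2.7]. Speed limits (rad/s): [2.57, 2.57, 3.14, 3.14, 3.14, 3.14].

### API

Orientations are given as a unit quaternion [w, x, y, z].
In Python, from rig import manip, eyes gives the robot as it stands. The module is installed in compiled form; this text tells all that it offers.
- The arm moves only by the shell command python3 -m crank 'ROWS' [FORCE]. ROWS is JSON, a list of rows, each a list of 7 numbers: the shift along the tool's x, y, z in cm, then the turn, a rotation vector about the tool's x, y, z in degrees, then the finger opening in cm, from 0 to 8.54. A call has 1 to 5 rows; each row is the pose to reach, as a shift and turn from the pose commanded when the call began, along the tool's axes at that moment; what a row does not reach only later rows make up. A row lasts 1/8 s, in which the tool goes at most 62.5 mm and 10.7 degrees, less where a joint would pass 70% of its speed; a pose out of reach is approached as far as the arm can. A call with a gripper value outside its range is refused whole. The fingers move at their own pace and stop on an object; FORCE is the grip in N (left out, the last holds). Time passes only in rows, so rows that repeat a pose let the fingers close. It gives the time, the measured TCP pose, the force and the opening at its end, in the units of the state.
- manip.get_state(): the state, without advancing time (a new reading comes with each control period).
- eyes.get_image(name): name is "scene" or "top" or "wrist"; returns a dict with "color" (480x640x3 uint8, blue, green, red), "z_map" (480x640 float32, m along the optical axis (not along the pixel's ray), 0 where there is no reading), "vertical_fov" (degrees; the focal length in pixels is half the picture's height over the tangent of half this angle, whatever the lens; pixels are square), "cx", "cy" (the principal point, pixels), "dist" ([k1, k2, p1, p2, k3] as OpenCV has them; the pictures are not rectified), "eye" and "attitude" of the camera in the world. Camera axes: x right, y up, looking along -z (the intrinsics and any distortion apply to the point x, -y, -z); pixel columns grow to the right and rows downward; lengths in m; the calibration is good to about 2 mm. A picture is of the moment at which its call begins.
- manip.sign_off(): hands the job in, once; it reports no verdict.
The state is a dict: "clock": time; "qpos": joint angles; "qd": joint speeds; "effort": joint torques, N m; "position": TCP position; "ee_rot": TCP orientation; "contact_force": force on the tool from outside, world axes, zero at the start; "moment": the same for the moment, N m; "width": finger opening in m.
Only numpy, scipy, OpenCV 4.12 (cv2) and the standard library are available. Lean on these libraries where they do the work, as an engineer would, in place of code of your own. Each camera call takes 0.05 s, during which the arm holds its last target.

### The job

I am closing up the grow lamp strapped in the cradles and need a third hand: pick up the end cap with the black cable gland and hold it on the lamp's open end, clear of the bench, upright, flat and flush with the profile all round, gland outward. Push it onto the rubber seal with a steady 9 newtons or so, which squeezes the seal by about 4 mm, and never crush the seal flat. Keep pushing without a break for at least three seconds, and let the program finish while still gripping and pushing; leave everything else where it lies.

Things in the scene. Friction and masses are not known exactly. Their poses are not given: they have to be found in the camera images.
- lamp_end (a point): Centre of the outer face of the dark rubber seal on the lamp's open end, seal uncompressed, 80 mm above the bench. y points level out of the end (away from the lamp; the lamp reaches back along -y), x across the lamp, z up. Seal and profile are 68 mm wide, 60 mm high (the top 16 mm only 54 mm wide), underside 50 mm above the bench. The point stays put as the seal is squeezed.
- seal (a joint): Squeeze of the lamp's rubber seal, m: 0 free, grows as the cap is pushed on along the lamp (-y of lamp_end), 0.008 crushed flat. The seal is 10 mm thick and acts as a spring of 2.2 N per mm, so 9 N squeezes it 4 mm and 17 N crushes it flat.
- cap_mid (a point): Middle of the loose grey end cap with the gland, 30 mm above its underside, in the centre of its pocket, the part to grip: 44 mm wide along x, y = -20 to +20 mm, top 16 mm above this point. x across, y from mating face to gland, z up. It starts upright. Fitted, its axes are parallel to lamp_end's and this point lies 30 mm out along lamp_end's +y (26 mm with the seal squeezed 4 mm), x and z 0.
- feed_cap: The same gland cap, 0.12 to 0.23 kg; origin at its underside below cap_mid, same axes. Flat underside; flange 68 mm wide, 60 mm high (top 16 mm only 54 mm wide), 10 mm thick, its flat mating face at y = -30 mm, back at y = -20 mm. Pocket 46 mm high. The black round gland, 24 mm in diameter, stands out behind the pocket from y = +20 to +45 mm, its axis 23 mm above the underside.
- lamp: The lamp, fixed to the bench: aluminium profile 500 mm long, white diffuser on top (110 mm above the bench), in two grey cradles with steel straps. Origin on the bench below lamp_end, same axes. The space below and in front of the open end is free; the first cradle begins 105 mm back from the end, its strap rises to 114 mm above the bench.
- blind_cap: The other end cap, same flange and pocket but with a plain back, no gland; leave it. Origin at its underside, same axes as the gland cap's. It may stand in either of the caps' two places.
- bell_jar: Clear conical bell jar on its wide rim, 88 mm wide at the rim, 102 mm high; loose, leave it. Origin at its underside.
- screw_dish: Small steel dish with screws, 72 mm wide, 22 mm high; loose, leave it. Origin at its underside.
- screwdriver: Screwdriver lying on the bench, 190 mm long, handle towards its -x, about 30 mm high; loose, leave it.
- dropper: Amber dropper bottle with white cap, 48 mm wide, 95 mm high; loose, leave it. Origin at its underside.
- bracket: Small U-shaped steel hanging bracket 70 x 24 mm, 25 mm high, lying on the bench; leave it. Origin at its underside.
- jar_stack: Stack of three bell jars, narrow end down, 88 mm wide, 134 mm high; leave it. Origin at its underside.
Things that resemble listed ones, but are neither listed nor needed, are in the scene too. Leave any green or yellow look-alike of the feed_cap alone.

How it is judged:
By the outcome, as a careful person would: the job done as asked, in the order asked, and still so for the second after the job is handed in, while the arm keeps its last pose, push and grip.
It also fails if it takes over 48 s, if anything falls off the work surface, if the arm or the gripper's body presses on something with over 40 N, if the wrist force passes 120 N, or if a joint passes its speed limit or range.

## Working session

There is one attempt and no reset: what is moved stays moved. The work goes in short steps, Python scripts to look and compute and a shell command to move; the robot and the scene stay as the last step left them, time stands still between calls to the robot, and variables do not carry over. Pictures are saved under pics/ and viewed, and the job is handed in when it is done.

```bash
mkdir -p pics; python3 - <<'E'
from rig import manip, eyes
import cv2
s=manip.get_state(); print(s)
for n in ["scene","top","wrist"]:
    im=eyes.get_image(n); cv2.imwrite(f"pics/{n}0.png",im["color"]); print(n,{k:v for k,v in im.items() if k not in("color","z_map")}, (im["z_map"]>0).mean())
E
```

```text
{'clock': 0.0, 'qpos': array([-1.31300925e+00,  2.76565803e-01,  1.50615509e+00,  3.47352605e-05,
        1.36069227e+00, -1.21020486e-01]), 'qd': array([-2.38548641e-04, -2.35359987e-04, -8.50813069e-04,  1.75330989e-03,
        1.88058119e-06,  8.55975802e-04]), 'effort': array([-2.04256437e-03, -4.16773081e+01, -2.45802695e+01, -8.90714127e-04,
        1.09642619e-02, -6.12952931e-06]), 'position': array([ 0.21249977, -0.5337135 ,  0.23044761]), 'ee_rot': array([ 0.58471606,  0.39735562,  0.5856706 , -0.39649159]), 'contact_force': array([ 0.13519612, -0.03512017, -0.3791384 ]), 'moment': array([-0.01711427, -0.01416609,  0.02487346]), 'width': 0.08534281260144744}
scene {'vertical_fov': 45.629355117670876, 'cx': 323.3233778086892, 'cy': 237.68062817363807, 'dist': array([0.05652114, 0.        , 0.        , 0.        , 0.        ]), 'eye': array([1.29693848, 0.7598061 , 0.8456005 ]), 'attitude': array([0.39903327, 0.20003855, 0.37910344, 0.81057857])} 0.9916829427083333
top {'vertical_fov': 53.810187565413926, 'cx': 325.0847862316428, 'cy': 232.68084287545804, 'dist': array([-0.06523996,  0.        ,  0.        ,  0.        ,  0.        ]), 'eye': array([0.42403108, 0.20982774, 0.82126487]), 'attitude': array([ 0.70895132,  0.05234029, -0.06847519, -0.69997119])} 0.9959537760416667
wrist {'vertical_fov': 66.85656214929361, 'cx': 313.25766706703956, 'cy': 242.65092790176598, 'dist': array([-0.01098944,  0.        ,  0.        ,  0.        ,  0.        ]), 'eye': array([ 0.28557445, -0.50525749,  0.37212605]), 'attitude': array([ 0.81742386, -0.12853834,  0.08804701, -0.55456636])} 0.9960221354166666
```

View pics/scene0.png

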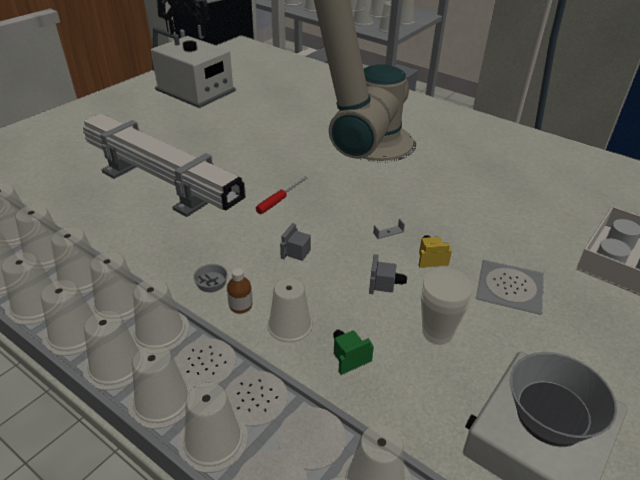

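View pics/top0.png

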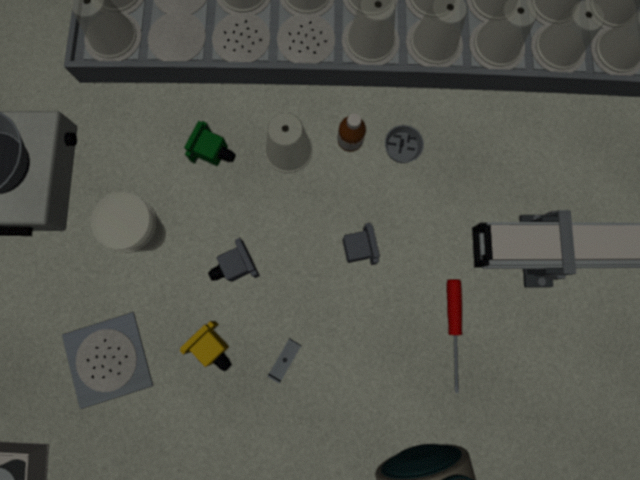

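View pics/wrist0.png

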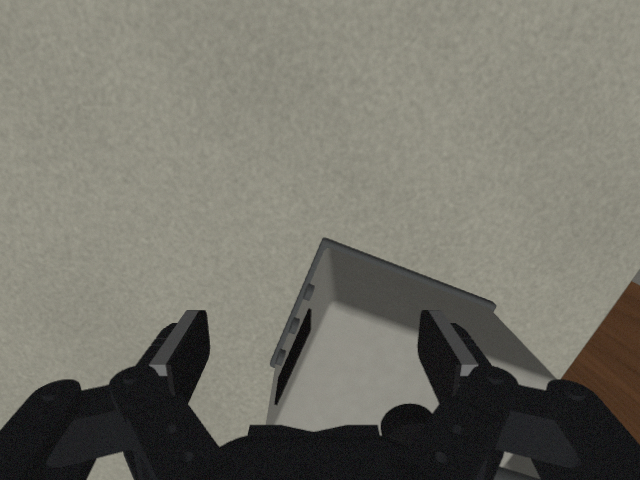

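Candidates for the gland cap in the top view: 
- grey cap with black gland at (235,262)
- grey cap with a plain back at (360,244), which is the blind cap
- green at (210,145) and yellow at (208,347), the look-alikes

I choose (235,262). The lamp's open end with the dark seal is at (482,245). Next I check the choice in a close crop and measure it.

```bash
cat > h.py <<'E'
import numpy as np, cv2
from scipy.spatial.transform import Rotation as R
def rot(q): return R.from_quat([q[1],q[2],q[3],q[0]]).as_matrix()
def K(im):
    f=240/np.tan(np.radians(im["vertical_fov"]/2)); return np.array([[f,0,im["cx"]],[0,f,im["cy"]],[0,0,1.]])
def rays(im,px):
    u=cv2.undistortPoints(np.asarray(px,float).reshape(-1,1,2),K(im),im["dist"]).reshape(-1,2)
    d=np.c_[u[:,0],-u[:,1],-np.ones(len(u))]
    return d@rot(im["attitude"]).T
def cloud(im):
    v,u=np.mgrid[0:480,0:640]; px=np.c_[u.ravel(),v.ravel()]
    P=im["eye"]+rays(im,px)*im["z_map"].reshape(-1,1)
    return P.reshape(480,640,3)
def onplane(im,px,z):
    d=rays(im,px); return im["eye"]+d*((z-im["eye"][2])/d[:,2])[:,None]
def proj(im,P):
    c=(np.asarray(P,float).reshape(-1,3)-im["eye"])@rot(im["attitude"]); c=c*[1,-1,-1]
    return cv2.projectPoints(c.reshape(-1,1,3),np.zeros(3),np.zeros(3),K(im),im["dist"])[0].reshape(-1,2)
E
python3 - <<'E'
from rig import manip, eyes
from h import *
import pickle
a={n:eyes.get_image(n) for n in("top","scene")}; pickle.dump(a,open("a.pkl","wb"))
c=a["top"]["color"]; s=a["scene"]["color"]
o=np.hstack([cv2.resize(c[220:300,190:270],(400,400),interpolation=2),cv2.resize(s[235:315,345:425],(400,400),interpolation=2)])
cv2.imwrite("pics/crop1.png",o)
o=np.hstack([cv2.resize(c[205:285,460:540],(400,400),interpolation=2),cv2.resize(s[150:230,185:265],(400,400),interpolation=2)])
cv2.imwrite("pics/crop2.png",o)
P=cloud(a["top"])
for r in [(262,235),(250,250),(244,360),(245,482),(245,520),(227,482)]: print(r,P[r[0] if 0 else r[0],r[1]] if 0 else P[r[0],r[1]].round(4))
E
```

```text
(262, 235) [0.5071 0.3404 0.0456]
(250, 250) [ 0.5336  0.323  -0.0018]
(244, 360) [0.5397 0.1347 0.0469]
(245, 482) [ 0.5401 -0.0692  0.0521]
(245, 520) [ 0.5322 -0.1088  0.1097]
(227, 482) [ 0.5612 -0.0525  0.1018]
```

View pics/crop1.png

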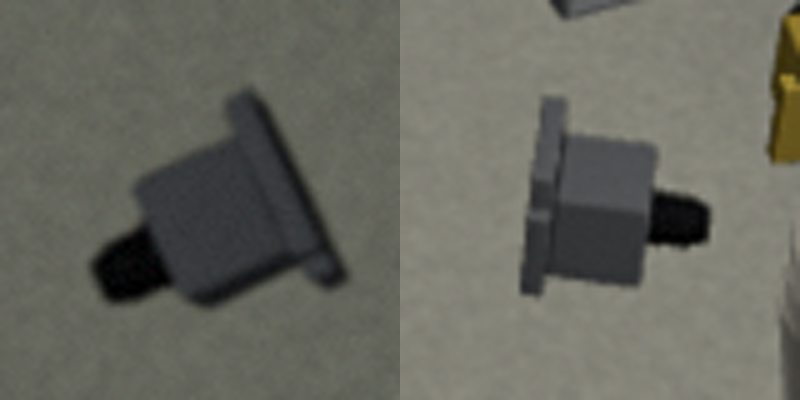

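View pics/crop2.png

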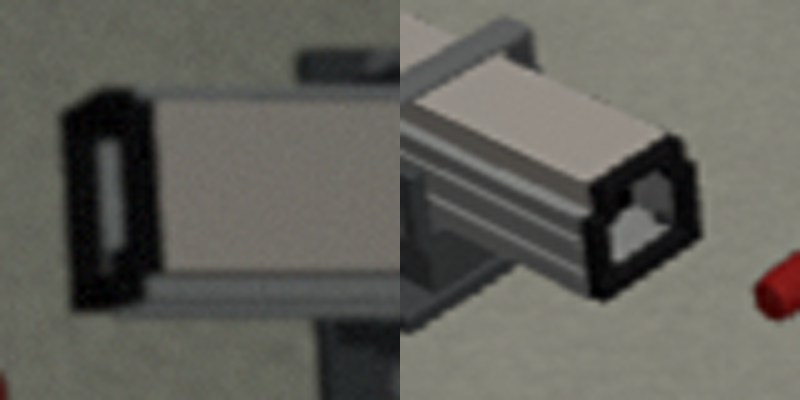

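The crop shows the grey cap with its flange at right, pocket and black gland at lower left, so the choice is right. The lamp's seal faces left in the top view, towards world +y. Now the poses.

```bash
python3 - <<'E'
from h import *
import pickle
a=pickle.load(open("a.pkl","rb")); t=a["top"]; P=cloud(t); C=t["color"].astype(int)
v,u=np.mgrid[0:480,0:640]
# cap pocket
def capfit(im,box):
    P=cloud(im); m=np.zeros((480,640),bool); m[box[0]:box[1],box[2]:box[3]]=1
    p=P[m&(P[...,2]>0.040)&(P[...,2]<0.052)]
    f=P[m&(P[...,2]>0.055)&(P[...,2]<0.068)]
    print("pocket",len(p),p[:,2].mean(),cv2.minAreaRect((p[:,:2]*1000).astype(np.float32)),p.mean(0))
    print("flange",len(f),f[:,2].mean() if len(f) else 0,cv2.minAreaRect((f[:,:2]*1000).astype(np.float32)) if len(f) else 0,f.mean(0) if len(f) else 0)
capfit(t,(220,300,190,270)); capfit(a["scene"],(235,315,345,425))
# lamp
m=(u>455)&(v>200)&(v<290)&(P[...,2]>0.104)&(P[...,2]<0.1125)
p=P[m]; bright=C.sum(2)[m]
d=p[bright>300]; s=p[bright<120]
print(len(d),d[:,2].mean(),cv2.minAreaRect((d[:,:2]*1000).astype(np.float32)))
print("seal top",len(s),s.mean(0),s.min(0),s.max(0),cv2.minAreaRect((s[:,:2]*1000).astype(np.float32)))
S=a["scene"];Q=cloud(S);m=(u>60)&(u<260)&(v>100)&(v<230)&(Q[...,2]>0.104)&(Q[...,2]<0.1125)
q=Q[m];b=S["color"].astype(int).sum(2)[m]
for n,w in(("sc diff",q[b>300]),("sc seal",q[b<120])): print(n,len(w),w.mean(0),w.min(0),w.max(0),cv2.minAreaRect((w[:,:2]*1000).astype(np.float32)))
# seal face points in scene
m=(u>215)&(u<255)&(v>165)&(v<215)&(S["color"].astype(int).sum(2)<110)&(Q[...,2]>.045)
w=Q[m]; print(len(w),w.min(0),w.max(0)); 
E
```

```text
pocket 699 0.04589298619736297 ((507.5980224609375, 341.0793151855469), (67.24105834960938, 50.51593780517578), 27.124557495117188) [0.50526786 0.34319267 0.04589299]
flange 211 0.060048096053581024 ((516.98876953125, 323.2809753417969), (54.38690948486328, 10.184900283813477), 27.37057113647461) [0.5167532  0.32293581 0.0600481 ]
pocket 369 0.04539757150697018 ((458.2313537597656, 353.0977478027344), (52.61124038696289, 182.68417358398438), 85.51387023925781) [0.49699934 0.3512238  0.04539757]
flange 100 0.05996059526210441 ((552.4381103515625, 387.9100646972656), (195.48757934570312, 34.75670623779297), 59.97477722167969) [0.52396381 0.33918554 0.0599606 ]
4187 0.10979005247765561 ((539.0804443359375, -187.58834838867188), (52.354042053222656, 245.9979248046875), 0.9396160244941711)
seal top 242 [ 0.53679459 -0.06082118  0.10920861] [ 0.4890472  -0.17563958  0.10415929] [ 0.58672559 -0.05133246  0.11247976] ((539.0072631835938, -112.90103912353516), (123.74046325683594, 97.66217041015625), 88.94023895263672)
sc diff 2067 [ 0.54041406 -0.29151336  0.10892896] [ 0.50273528 -0.56357291  0.10437191] [ 0.58593561 -0.05153088  0.11249985] ((544.274658203125, -307.6951599121094), (511.35223388671875, 80.17772674560547), 89.20604705810547)
sc seal 78 [ 0.54001949 -0.05333853  0.10861026] [ 0.51328496 -0.06070055  0.10428607] [ 0.56619388 -0.04705422  0.1123329 ] ((539.9229125976562, -54.89208984375), (53.26609420776367, 11.806076049804688), 4.406398296356201)
345 [ 0.5037239  -0.09205349  0.05097743] [1.29693848 0.7598061  0.8456005 ]
```

```bash
python3 - <<'E'
from h import *
import pickle
a=pickle.load(open("a.pkl","rb"))
for n,ur in(("top",(455,639)),("scene",(80,250))):
    t=a[n]; P=cloud(t); g=t["color"].astype(int).sum(2)
    v,u=np.mgrid[0:480,0:640]
    m=(u>=ur[0])&(u<=ur[1])&(v>100)&(v<290)&(abs(P[...,2]-.11)<.004)&(P[...,0]>.5)&(P[...,0]<.58)
    if n=="scene": m&=(P[...,1]<0)
    for nm,mm in(("diff",m&(g>300)),("seal",m&(g<120))):
        p=P[mm]; 
        if nm=="seal":p=p[p[:,1]>-.07]
        ys=np.arange(p[:,1].min(),p[:,1].max(),.005 if nm=="diff" else .0015); L=[]
        if nm=="diff":
            for y in ys:
                s=p[abs(p[:,1]-y)<.0025]
                if len(s)>12:
                    lo,hi=np.percentile(s[:,0],[3,97])
                    if hi-lo>.042: L.append((y,(lo+hi)/2,hi-lo))
            L=np.array(L); c=np.polyfit(L[:,0],L[:,1],1); print(n,len(L),"width",np.median(L[:,2]),"slope deg",np.degrees(np.arctan(c[0])),"x at y=-.05",np.polyval(c,-.05), (L[:,1]-np.polyval(c,L[:,0])).std(), L[:,0].min(),L[:,0].max())
            # front edge
        else:
            E=[]
            for x in np.arange(.515,.566,.004):
                s=p[abs(p[:,0]-x)<.002]
                if len(s)>1: E.append((x,s[:,1].max(),s[:,1].min()))
            E=np.array(E); c=np.polyfit(E[:,0],E[:,1],1); print("seal front y at .54",np.polyval(c,.54),"slope",np.degrees(np.arctan(c[0])),"depth",np.median(E[:,1]-E[:,2]),"x range",np.percentile(p[:,0],[1,99]),p[:,2].mean())
# cap in top
t=a["top"];P=cloud(t);m=np.zeros((480,640),bool);m[220:300,190:270]=1
p=P[m&(abs(P[...,2]-.046)<.0025)]
th=np.radians(27.4); X=np.array([np.cos(th),np.sin(th)]);Y=np.array([-X[1],X[0]])
o=np.array([.517,.3233])+.025*Y
q=(p[:,:2]-o); print("pocket x,y extents",np.percentile(q@X,[1,5,50,95,99]),np.percentile(q@Y,[1,5,50,95,99]),p[:,2].mean())
E
```

```text
top 44 width 0.04734166103252352 slope deg -0.7995651423372861 x at y=-.05 0.5370141230255082 0.0004986111971725988 -0.30519631148678594 -0.06519631148678573
seal front y at .54 -0.052605356675560724 slope 1.0150315046509364 depth 0.009385587234351567 x range [0.50985463 0.56313574] 0.1095366498131825
scene 87 width 0.048949468780662864 slope deg -0.8478193957808139 x at y=-.05 0.5364508730417841 0.001680374212547809 -0.552452115181266 -0.06245211518126559
seal front y at .54 -0.05052500526366086 slope 4.700460139266449 depth 0.00648028314169502 x range [0.51351574 0.56462558] 0.10937833252803811
pocket x,y extents [-0.03138838 -0.02111166 -0.0009626   0.01989909  0.03078144] [-0.02956326 -0.02245603 -0.00095537  0.01759613  0.01931969] 0.045974590225993706
```

```bash
cat >> h.py <<'E'
def plan(pos,yaw,s=None,maxq=None):
    """tool pointing down, tool z (jaw) along yaw deg (mod 180): cm & deg in current tool axes"""
    from rig import manip
    s=s or manip.get_state(); A=rot(s["ee_rot"]); p=s["position"]
    for k in (0,180):
        y=np.radians(yaw+k); z=np.array([np.cos(y),np.sin(y),0]); x=np.array([0,0,-1.]); B=np.c_[x,np.cross(z,x),z]
        rv=R.from_matrix(A.T@B).as_rotvec(degrees=True)
        print("shift cm",(A.T@(np.asarray(pos)-p)*100).round(2),"turn",rv.round(2),"|",np.linalg.norm(rv).round(1))
    print("pos",p.round(4),"q",s["qpos"].round(3),"F",s["contact_force"].round(2),"w",round(s["width"],4),"t",s["clock"], "zyaw",np.degrees(np.arctan2(A[1,2],A[0,2])).round(2),"xdir",A[:,0].round(4))
E
python3 -c "
from h import *
plan([.5055,.3455,.2],27.4)"
```

```text
shift cm [  3.16  59.74 -70.88] turn [-9.57e+01 -3.00e-02 -4.00e-02] | 95.7
shift cm [  3.16  59.74 -70.88] turn [ 8.43e+01 -4.00e-02  3.00e-02] | 84.3
pos [ 0.2126 -0.534   0.2309] q [-1.313  0.276  1.505  0.     1.361 -0.121] F [0.23 0.31 0.57] w 0.0854 t 0.25 zyaw -68.3 xdir [-2.e-04  8.e-04 -1.e+00]
```

```bash
python3 -m crank '[[0.2,4,-4.7,-6.4,0,0,8.5],[0.4,8,-9.4,-12.8,0,0,8.5],[0.6,12,-14.1,-19.2,0,0,8.5],[0.8,16,-18.9,-25.6,0,0,8.5],[1,20,-23.6,-32,0,0,8.5]]'; python3 -c "
from h import *
plan([.5055,.3455,.2],27.4)"
```

```text
clock: 0.88
position: [0.3115, -0.2392, 0.2213]
ee_rot: [0.673, 0.219, 0.672, -0.219]
contact_force: [1.0, 0.7, 0.5]
width: 0.0848
shift cm [  2.13  58.66 -18.82] turn [-6.354e+01  6.000e-02  2.000e-02] | 63.5
shift cm [  2.13  58.66 -18.82] turn [ 1.1646e+02  2.0000e-02 -6.0000e-02] | 116.5
pos [ 0.3115 -0.2392  0.2213] q [-0.833  0.002  1.865  0.     1.274 -0.202] F [1.01 0.73 0.51] w 0.0848 t 0.875 zyaw -36.14 xdir [ 9.e-04 -4.e-04 -1.e+00]
```

```bash
python3 -m crank '[[0.2,5.6,-1.8,-6.4,0,0,8.5],[0.4,11.2,-3.6,-12.8,0,0,8.5],[0.6,16.8,-5.4,-19.2,0,0,8.5],[0.8,22.4,-7.2,-25.6,0,0,8.5],[1,28,-9,-32,0,0,8.5]]'; python3 -c "
from h import *
plan([.5055,.3455,.2],27.4)"
```

```text
clock: 1.5
position: [0.4048, 0.0398, 0.2115]
ee_rot: [0.707, 0.025, 0.706, -0.025]
contact_force: [1.0, -0.5, -0.1]
width: 0.0853
shift cm [ 1.15 31.21  7.87] turn [-31.47   0.07   0.04] | 31.5
shift cm [ 1.15 31.21  7.87] turn [ 1.4853e+02  6.0000e-02 -9.0000e-02] | 148.5
pos [0.4048 0.0398 0.2115] q [-0.073  0.031  1.86  -0.     1.248 -0.002] F [ 1.03 -0.48 -0.14] w 0.0853 t 1.5 zyaw -4.07 xdir [ 1.3e-03 -5.0e-04 -1.0e+00]
```

```bash
python3 -m crank '[[0,5.6,1.4,-6.3,0,0,8.5],[0,11.2,2.8,-12.6,0,0,8.5],[0,16.8,4.2,-18.9,0,0,8.5],[0,22.4,5.6,-25.2,0,0,8.5],[0,28,7,-31.5,0,0,8.5]]'; python3 - <<'E'
from h import *
from rig import eyes
import pickle
plan([.5055,.3455,.2],27.4)
w=eyes.get_image("wrist");pickle.dump(w,open("w1.pkl","wb"));cv2.imwrite("pics/w1.png",w["color"])
E
```

```text
clock: 2.12
position: [0.4955, 0.3138, 0.2112]
ee_rot: [0.687, -0.168, 0.687, 0.168]
contact_force: [0.2, -0.3, 0.2]
width: 0.0849
shift cm [1.12 2.35 2.34] turn [0.04 0.01 0.03] | 0.1
shift cm [1.12 2.35 2.34] turn [-1.7996e+02 -4.0000e-02  2.0000e-02] | 180.0
pos [0.4955 0.3138 0.2112] q [ 4.460e-01  3.050e-01  1.514e+00 -1.000e-03  1.323e+00 -3.300e-02] F [ 0.22 -0.28  0.21] w 0.0849 t 2.125 zyaw 27.44 xdir [ 4.e-04 -3.e-04 -1.e+00]
```

View pics/w1.png

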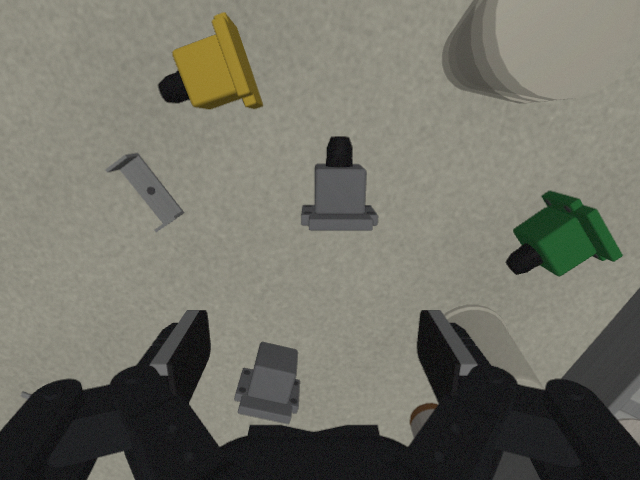

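The wrist view shows the grey gland cap at (340,190), square to the jaws, with nothing beside it where the fingers will go. I measure it from this nearer view.

```bash
python3 - <<'E'
from h import *
import pickle
w=pickle.load(open("w1.pkl","rb"));P=cloud(w);m=np.zeros((480,640),bool);m[120:240,295:385]=1
p=P[m&(abs(P[...,2]-.046)<.003)];f=P[m&(abs(P[...,2]-.06)<.003)]
for q in(p,f):
    r=cv2.minAreaRect((q[:,:2]*1000).astype(np.float32)); print(len(q),q[:,2].mean(),r,q.mean(0))
# pocket top corner edges by colour via plane
th=np.radians(27.4);X=np.array([np.cos(th),np.sin(th)]);Y=np.array([-X[1],X[0]])
q=p[:,:2]-[.5055,.3455]; print(np.percentile(q@X,[1,5,95,99]),np.percentile(q@Y,[1,5,50,95,99]))
q=f[:,:2]-[.5055,.3455]; print(np.percentile(q@X,[1,5,95,99]),np.percentile(q@Y,[1,5,50,95,99]))
E
```

```text
2412 0.04486585042298821 ((506.254638671875, 341.61480712890625), (66.65260314941406, 49.16975021362305), 26.61261749267578) [0.50434264 0.34467983 0.04486585]
737 0.05883658283113586 ((515.7806396484375, 323.4622802734375), (53.041351318359375, 10.374760627746582), 27.17869758605957) [0.51575775 0.32367799 0.05883658]
[-0.03032168 -0.02085486  0.01857739  0.02313732] [-2.43208701e-02 -1.93839485e-02  2.38188220e-06  1.83529193e-02
  1.99227845e-02]
[-0.02752205 -0.02502264  0.02273474  0.02507954] [-0.02930635 -0.02894393 -0.02397125 -0.01964704 -0.01944071]
```

```bash
python3 -c "
from h import *
plan([.5045,.345,.007],27.3)"; python3 -m crank '[[5,1.5,1,0,0,0,8.5],[10,2.4,2.2,0,0,0,8.5],[13,2.4,2.2,0,0,0,8.5],[13,2.4,2.2,0,0,0,8.5]]';  python3 -c "
from h import *
plan([.5045,.345,.007],27.3)"
```

```text
shift cm [20.39  1.69  1.51] turn [ 0.4   0.4  -0.33] | 0.7
shift cm [20.39  1.69  1.51] turn [-179.6     0.52    0.63] | 179.6
pos [0.4983 0.3213 0.2107] q [ 0.452  0.31   1.507  0.006  1.318 -0.033] F [ 4.99  6.8  -0.21] w 0.085 t 2.175 zyaw 27.7 xdir [ 0.0035  0.0084 -1.    ]
clock: 2.68
position: [0.5017, 0.3421, 0.0785]
ee_rot: [0.685, -0.167, 0.69, 0.166]
contact_force: [-0.6, 0.1, -0.3]
width: 0.085
shift cm [7.15 0.13 0.43] turn [-0.1  -0.39  0.01] | 0.4
shift cm [7.15 0.13 0.43] turn [1.799e+02 2.000e-02 6.000e-01] | 179.9
pos [0.5017 0.3421 0.0785] q [ 0.484  0.445  1.648 -0.     1.056  0.009] F [-0.64  0.08 -0.32] w 0.085 t 2.675 zyaw 27.2 xdir [-0.0059 -0.0033 -1.    ]
```

```bash
python3 -m crank '[[0,0,0,0,0,0,8.5],[0,0,0,0,0,0,8.5]]';  python3 -c "
from h import *
plan([.5045,.345,.007],27.3)"
```

```text
clock: 2.92
position: [0.505, 0.3437, 0.0833]
ee_rot: [0.689, -0.166, 0.686, 0.166]
contact_force: [-0.1, 0.4, 0.4]
width: 0.0851
shift cm [ 7.63  0.14 -0.02] turn [-0.12  0.22  0.  ] | 0.3
shift cm [ 7.63  0.14 -0.02] turn [179.88   0.    -0.34] | 179.9
pos [0.505  0.3437 0.0833] q [ 0.484  0.44   1.643 -0.     1.055  0.009] F [-0.11  0.36  0.43] w 0.0851 t 2.925 zyaw 27.18 xdir [ 0.0034  0.0017 -1.    ]
```

```bash
python3 -m crank '[[3,0.1,0,0,0,0,8.5],[6,0.1,0,0,0,0,8.5],[7.6,0.1,0,0,0,0,8.5],[7.6,0.1,0,0,0,0,8.5],[7.6,0.1,0,0,0,0,8.5]]';  python3 - <<'E'
from h import *
from rig import eyes
plan([.5045,.345,.007],27.3)
w=eyes.get_image("wrist");cv2.imwrite("pics/w2.png",w["color"])
E
```

```text
clock: 3.55
position: [0.5044, 0.3446, 0.0065]
ee_rot: [0.688, -0.166, 0.686, 0.166]
contact_force: [0.8, -0.2, 0.5]
width: 0.0851
shift cm [-0.05  0.03  0.03] turn [-0.1   0.14  0.01] | 0.2
shift cm [-0.05  0.03  0.03] turn [ 1.799e+02  1.000e-02 -2.200e-01] | 179.9
pos [0.5044 0.3446 0.0065] q [ 0.486  0.525  1.723 -0.     0.892  0.011] F [ 0.8  -0.16  0.48] w 0.0851 t 3.55 zyaw 27.2 xdir [ 0.0022  0.001  -1.    ]
```

View pics/w2.png

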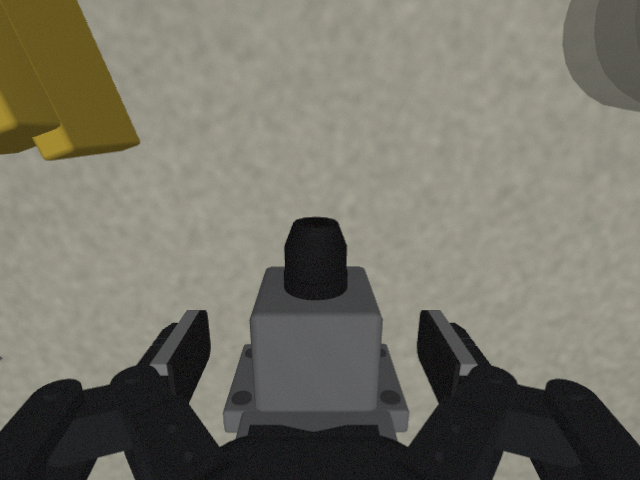

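The pocket at (316,360) is centred between the pads, so I close on it.

```bash
python3 -m crank '[[0,0,0,0,0,0,4],[0,0,0,0,0,0,4],[0,0,0,0,0,0,4],[0,0,0,0,0,0,4],[0,0,0,0,0,0,4]]' 70; python3 -m crank '[[0,0,0,0,0,0,3],[0,0,0,0,0,0,3],[0,0,0,0,0,0,3]]' 70;  python3 - <<'E'
from h import *
from rig import eyes
plan([.5045,.345,.007],27.3)
w=eyes.get_image("wrist");cv2.imwrite("pics/w3.png",w["color"])
E
```

```text
clock: 4.22
position: [0.504, 0.3445, 0.006]
ee_rot: [0.688, -0.166, 0.687, 0.166]
contact_force: [0.9, -0.0, 5.4]
width: 0.043
clock: 4.6
position: [0.504, 0.3445, 0.006]
ee_rot: [0.688, -0.166, 0.687, 0.166]
contact_force: [0.1, 0.1, 5.6]
width: 0.0434
shift cm [-0.1   0.02  0.07] turn [-0.09  0.1   0.  ] | 0.1
shift cm [-0.1   0.02  0.07] turn [ 1.7991e+02  1.0000e-02 -1.5000e-01] | 179.9
pos [0.504  0.3445 0.006 ] q [ 0.486  0.525  1.723 -0.     0.891  0.011] F [0.14 0.09 5.62] w 0.0434 t 4.6 zyaw 27.21 xdir [ 1.5e-03  7.0e-04 -1.0e+00]
```

View pics/w3.png

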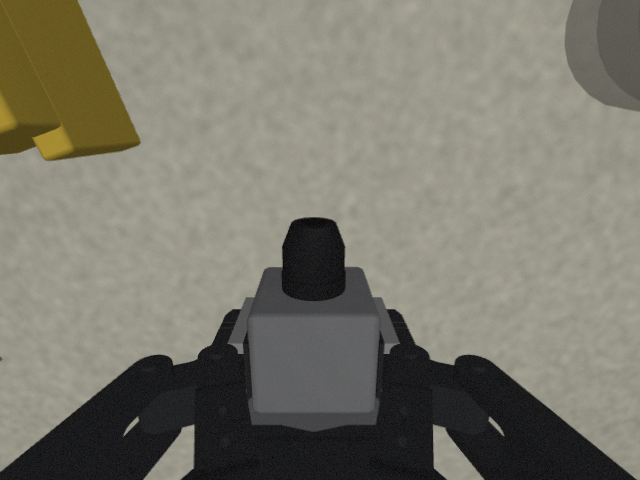

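Gripped: opening 43.4 mm, gland away from the lamp side. I lift and carry it high.

```bash
python3 -m crank '[[-1,0,0,0,0,0,3],[-4,0,0,0,0,0,3],[-8,0,0,0,0,0,3],[-12,0,0,0,0,0,3],[-12.4,0,0,0,0,0,3]]' 70; python3 -m crank '[[0,0,0,0,0,0,3],[0,0,0,0,0,0,3]]'; python3 - <<'E'
from h import *
plan([.537,.02,.13],.85)
E
```

```text
clock: 5.28
position: [0.5048, 0.345, 0.1323]
ee_rot: [0.689, -0.166, 0.685, 0.167]
contact_force: [-0.1, 0.2, -1.9]
width: 0.0435
clock: 5.52
position: [0.502, 0.3434, 0.1272]
ee_rot: [0.686, -0.167, 0.689, 0.166]
contact_force: [-0.6, 0.5, -2.0]
width: 0.0435
shift cm [ -0.23 -30.37 -11.67] turn [26.35 -0.24  0.06] | 26.4
shift cm [ -0.23 -30.37 -11.67] turn [-1.5365e+02 -9.0000e-02 -3.2000e-01] | 153.6
pos [0.502  0.3434 0.1272] q [ 0.486  0.399  1.587 -0.     1.16   0.011] F [-0.61  0.53 -1.96] w 0.0435 t 5.525 zyaw 27.2 xdir [-0.0037 -0.0021 -1.    ]
```

```bash
python3 -m crank '[[-0.3,-4,-1.5,4,0,0,3],[-0.3,-9,-3.5,9,0,0,3],[-0.3,-14,-5.4,14,0,0,3],[-0.3,-19,-7.3,19,0,0,3],[-0.3,-23,-8.8,22,0,0,3]]';  python3 -m crank '[[0,0,0,0,0,0,3],[0,0,0,0,0,0,3],[0,0,0,0,0,0,3]]'; python3 - <<'E'
from h import *
from rig import eyes
plan([.537,.02,.13],.85)
E
```

```text
clock: 6.15
position: [0.5292, 0.0973, 0.1307]
ee_rot: [0.705, -0.031, 0.708, 0.031]
contact_force: [0.1, -0.9, -1.8]
width: 0.0431
clock: 6.52
position: [0.5297, 0.1004, 0.1317]
ee_rot: [0.706, -0.033, 0.707, 0.033]
contact_force: [0.5, -0.7, -2.2]
width: 0.0436
shift cm [ 0.17 -8.08 -0.02] turn [ 4.44 -0.07 -0.02] | 4.4
shift cm [ 0.17 -8.08 -0.02] turn [-1.7556e+02  3.0000e-02 -1.0000e-01] | 175.6
pos [0.5297 0.1004 0.1317] q [ 0.058  0.299  1.735  0.     1.108 -0.034] F [ 0.52 -0.72 -2.21] w 0.0436 t 6.525 zyaw 5.29 xdir [-1.2e-03  3.0e-04 -1.0e+00]
```

```bash
python3 -m crank '[[0,-3,0,2,0,0,3],[0,-6,0,4.4,0,0,3],[1.5,-8.1,0,4.4,0,0,3],[4.5,-8.1,0,4.4,0,0,3],[7.2,-8.1,0,4.4,0,0,3]]';  python3 -m crank '[[0,0,0,0,0,0,3],[0,0,0,0,0,0,3],[0,0,0,0,0,0,3]]'; python3 - <<'E'
from h import *
from rig import eyes
import pickle
plan([.537,.02,.056],.85)
a={n:eyes.get_image(n) for n in("top","scene","wrist")}; pickle.dump(a,open("b.pkl","wb"))
s=a["scene"]["color"];t=a["top"]["color"]
cv2.imwrite("pics/s4.png",np.hstack([cv2.resize(s[120:270,170:320],(400,400),interpolation=2),cv2.resize(t[180:300,400:520],(400,400),interpolation=2)]))
cv2.imwrite("pics/w4.png",a["wrist"]["color"])
E
```

```text
clock: 7.15
position: [0.5376, 0.0196, 0.0595]
ee_rot: [0.707, -0.005, 0.707, 0.005]
contact_force: [-0.2, -0.5, -1.1]
width: 0.0437
clock: 7.52
position: [0.5387, 0.019, 0.0616]
ee_rot: [0.708, -0.005, 0.706, 0.005]
contact_force: [-0.1, -0.1, -2.3]
width: 0.0434
shift cm [ 0.56  0.1  -0.17] turn [-0.    0.16  0.02] | 0.2
shift cm [ 0.56  0.1  -0.17] turn [ 1.8e+02  3.0e-02 -2.4e-01] | 180.0
pos [0.5387 0.019  0.0616] q [-0.094  0.373  1.829 -0.     0.937 -0.109] F [-0.12 -0.08 -2.35] w 0.0434 t 7.525 zyaw 0.85 xdir [ 2.7e-03 -3.0e-04 -1.0e+00]
```

View pics/s4.png

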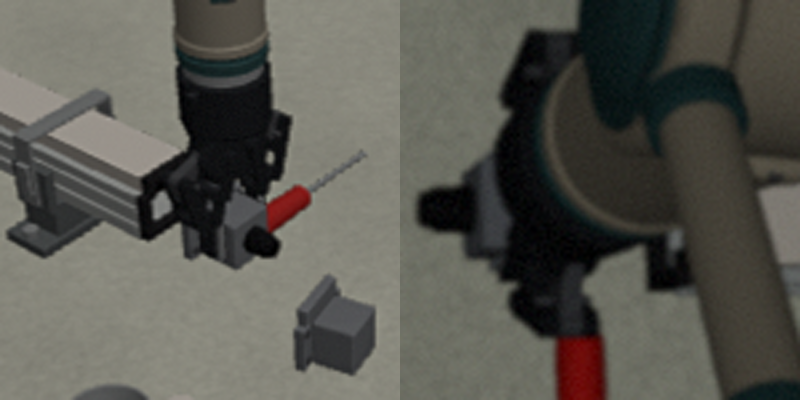

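View pics/w4.png

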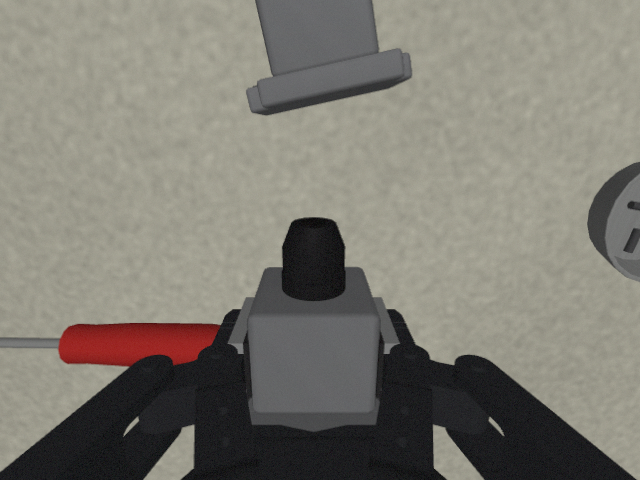

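```bash
python3 - <<'E'
from h import *
plan([.5357,-.012,.056],.85)
E
python3 -m crank '[[0.5,0,-0.3,0,0,0,3],[0.5,-1,-0.3,0,0,0,3],[0.5,-2,-0.3,0,0,0,3],[0.5,-3,-0.3,0,0,0,3],[0.5,-3,-0.3,0,0,0,3]]';  python3 -m crank '[[0,0,0,0,0,0,3],[0,0,0,0,0,0,3]]'; python3 - <<'E'
from h import *
from rig import eyes
import pickle
plan([.5357,-.012,.056],.85)
a={n:eyes.get_image(n) for n in("top","scene","wrist")}; pickle.dump(a,open("c.pkl","wb"))
s=a["scene"]["color"]
cv2.imwrite("pics/s5.png",cv2.resize(s[155:230,200:300],(800,600),interpolation=2))
E
```

```text
shift cm [ 0.52 -3.07 -0.29] turn [-0.03  0.1   0.02] | 0.1
shift cm [ 0.52 -3.07 -0.29] turn [ 1.7997e+02  3.0000e-02 -1.6000e-01] | 180.0
pos [0.5381 0.0188 0.0612] q [-0.094  0.373  1.83  -0.     0.937 -0.109] F [-0.13 -0.44 -3.37] w 0.0435 t 7.675 zyaw 0.82 xdir [ 1.8e-03 -3.0e-04 -1.0e+00]
clock: 8.3
position: [0.5352, -0.0124, 0.0553]
ee_rot: [0.707, -0.004, 0.707, 0.004]
contact_force: [0.2, -0.5, -2.9]
width: 0.043
clock: 8.55
position: [0.5349, -0.0111, 0.0553]
ee_rot: [0.707, -0.005, 0.707, 0.005]
contact_force: [0.3, 0.2, -1.6]
width: 0.0433
shift cm [-0.07 -0.09  0.08] turn [-0.04 -0.   -0.  ] | 0.0
shift cm [-0.07 -0.09  0.08] turn [ 1.7996e+02 -1.0000e-02  0.0000e+00] | 180.0
pos [ 0.5349 -0.0111  0.0553] q [-0.151  0.377  1.843  0.     0.922 -0.165] F [ 0.29  0.24 -1.62] w 0.0433 t 8.55 zyaw 0.81 xdir [-0.e+00  1.e-04 -1.e+00]
```

View pics/s5.png

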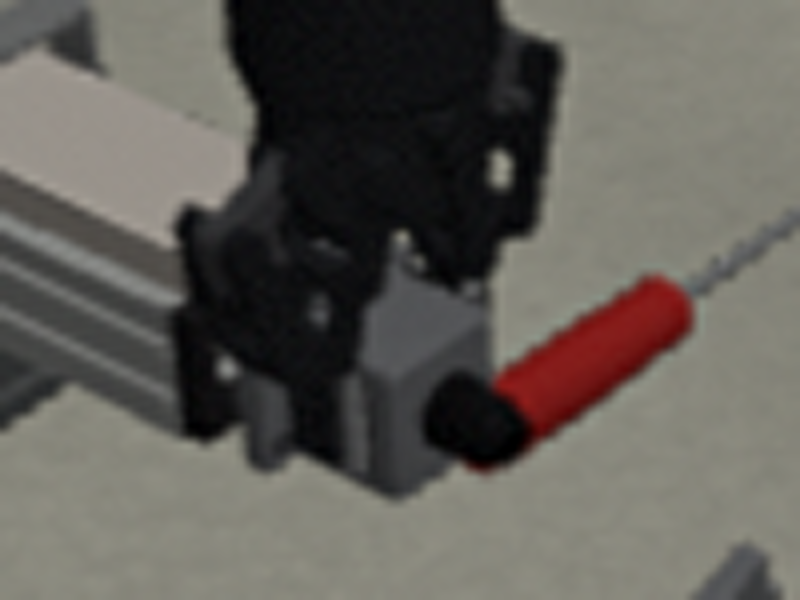

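```bash
python3 - <<'E'
from h import *
import pickle
s=pickle.load(open("c.pkl","rb"))["scene"]
th=np.radians(.85);X=np.array([np.cos(th),np.sin(th),0]);Y=np.array([-np.sin(th),np.cos(th),0]);Z=np.array([0,0,1.])
cap=np.array([.5349,-.0111,.0793]); lamp=np.array([.5357,-.052,.08])
pts=[("flange back bot",cap+.034*X-.02*Y-.03*Z),("flange mate bot",cap+.034*X-.03*Y-.03*Z),("flange back z+14",cap+.034*X-.02*Y+.014*Z),
("pocket gland bot corner",cap+.022*X+.02*Y-.03*Z),("pocket gland top corner",cap+.022*X+.02*Y+.016*Z),("pocket top far",cap-.022*X+.02*Y+.016*Z),
("seal face bot",lamp+.034*X-.03*Z),("seal face z14",lamp+.034*X+.014*Z),("seal top",lamp+.027*X+.03*Z),("seal back bot",lamp+.034*X-.01*Y-.03*Z)]
for n,p in pts:
    q=proj(s,p)[0]; print(n,q.round(2),"crop",((q-[200,155]+.5)*8).round(0))
print(proj(s,cap+.001*X)-proj(s,cap),proj(s,cap+.001*Y)-proj(s,cap),proj(s,cap+.001*Z)-proj(s,cap))
E
```

```text
flange back bot [232.05 213.7 ] crop [260. 474.]
flange mate bot [228.87 212.11] crop [235. 461.]
flange back z+14 [230.49 198.1 ] crop [248. 349.]
pocket gland bot corner [248.56 217.65] crop [393. 505.]
pocket gland top corner [247.3 201.3] crop [382. 374.]
pocket top far [260.26 192.45] crop [486. 304.]
seal face bot [225.33 210.18] crop [207. 445.]
seal face z14 [223.62 194.61] crop [193. 321.]
seal top [225.16 187.4 ] crop [205. 263.]
seal back bot [222.18 208.61] crop [181. 433.]
[[-0.29351886  0.19941064]] [[0.32647611 0.15571037]] [[-0.02740757 -0.35561452]]
```

Seal corner (226,210) and flange corner (233,214) both sit within about half a pixel of their predictions, with the same offset, so the alignment holds. I apply the small fix (+0.8 mm x, +0.7 mm z) and close in.

```bash
python3 -m crank '[[-0.07,-0.4,0.08,0,0,0,3],[-0.07,-0.8,0.08,0,0,0,3],[-0.07,-0.8,0.08,0,0,0,3],[-0.07,-0.8,0.08,0,0,0,3]]' 80; python3 - <<'E'
from h import *
plan([.5357,-.022,.056],.85)
E
```

```text
clock: 9.2
position: [0.5358, -0.0194, 0.0559]
ee_rot: [0.707, -0.005, 0.707, 0.005]
contact_force: [-0.1, -0.2, -2.2]
width: 0.0434
shift cm [-0.01 -0.26 -0.01] turn [-0.06 -0.01 -0.  ] | 0.1
shift cm [-0.01 -0.26 -0.01] turn [ 1.7994e+02 -0.0000e+00  1.0000e-02] | 179.9
pos [ 0.5358 -0.0194  0.0559] q [-0.166  0.377  1.84  -0.     0.925 -0.18 ] F [-0.08 -0.17 -2.16] w 0.0434 t 9.2 zyaw 0.79 xdir [-2.e-04  0.e+00 -1.e+00]
```

```bash
python3 -m crank '[[0,-0.1,0,0,0,0,3],[0,-0.2,0,0,0,0,3],[0,-0.3,0,0,0,0,3],[0,-0.3,0,0,0,0,3]]'; python3 - <<'E'
from h import *
plan([.5357,-.026,.056],.85)
E
```

```text
clock: 9.7
position: [0.5359, -0.0224, 0.056]
ee_rot: [0.707, -0.005, 0.707, 0.005]
contact_force: [0.8, 0.5, -1.1]
width: 0.0435
shift cm [-0.   -0.36 -0.03] turn [-0.05  0.    0.01] | 0.1
shift cm [-0.   -0.36 -0.03] turn [ 1.7995e+02  1.0000e-02 -0.0000e+00] | 179.9
pos [ 0.5359 -0.0224  0.056 ] q [-0.171  0.377  1.839 -0.     0.925 -0.185] F [ 0.83  0.54 -1.09] w 0.0435 t 9.7 zyaw 0.8 xdir [ 0.e+00 -1.e-04 -1.e+00]
```

```bash
python3 -m crank '[[0,-0.1,0,0,0,0,3],[0,-0.1,0,0,0,0,3],[0,-0.1,0,0,0,0,3]]'; python3 -m crank '[[0,-0.1,0,0,0,0,3],[0,-0.1,0,0,0,0,3],[0,-0.1,0,0,0,0,3]]';
```

```text
clock: 10.07
position: [0.5359, -0.0233, 0.056]
ee_rot: [0.707, -0.005, 0.707, 0.005]
contact_force: [-0.2, 0.4, -2.0]
width: 0.0432
clock: 10.45
position: [0.5359, -0.0244, 0.056]
ee_rot: [0.707, -0.005, 0.707, 0.005]
contact_force: [-0.2, -0.3, -1.6]
width: 0.0431
```

```bash
python3 -m crank '[[0,-0.1,0,0,0,0,3],[0,-0.1,0,0,0,0,3],[0,-0.1,0,0,0,0,3]]'; python3 -m crank '[[0,-0.1,0,0,0,0,3],[0,-0.1,0,0,0,0,3],[0,-0.1,0,0,0,0,3]]'; python3 - <<'E'
from h import *
from rig import eyes,manip
import pickle
a={n:eyes.get_image(n) for n in("scene","wrist")}; pickle.dump(a,open("d.pkl","wb"))
cv2.imwrite("pics/s6.png",cv2.resize(a["scene"]["color"][155:230,200:300],(800,600),interpolation=2))
F=[]
for i in range(4):
    eyes.get_image("top"); F.append(manip.get_state()["contact_force"])
print(np.mean(F,0))
E
```

```text
clock: 10.82
position: [0.536, -0.0252, 0.056]
ee_rot: [0.707, -0.005, 0.707, 0.005]
contact_force: [-0.1, 1.2, -1.9]
width: 0.0431
clock: 11.2
position: [0.536, -0.026, 0.056]
ee_rot: [0.707, -0.005, 0.707, 0.005]
contact_force: [-0.5, 3.5, -0.5]
width: 0.0431
[ 0.25468469  3.20363931 -1.4338301 ]
```

View pics/s6.png

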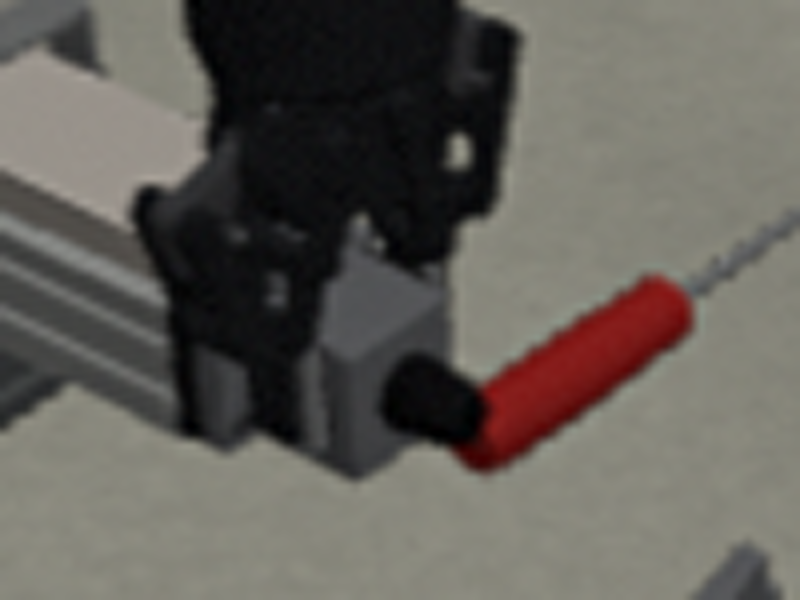

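Contact is made at 3.2 N. In the crop the flange corner is at about (228.5,211). I measure how its lower edge lines up with the profile's lower edge, sub-pixel.

```bash
python3 - <<'E'
from h import *
import pickle
for f in ("d.pkl","a.pkl"):
    s=pickle.load(open(f,"rb"))["scene"]; g=cv2.GaussianBlur(s["color"],(0,0),.5).astype(float).sum(2)
    for u in range(204,234):
        col=g[195:225,u]; bg=np.median(col[-6:]); 
        # lowest crossing to bench
        d=col[:-1]; thr=bg-60
        i=np.where(col<thr)[0].max(); y=195+i+(thr-col[i])/(col[i+1]-col[i])
        print(u,round(y,2),end="; ")
    print()
s=pickle.load(open("d.pkl","rb"))["scene"]
cv2.imwrite("pics/s7.png",cv2.resize(np.clip(s["color"][180:220,200:250].astype(float)*2.2,0,255).astype(np.uint8),(800,640),interpolation=0)[:600])
th=np.radians(.85);X=np.array([np.cos(th),np.sin(th),0]);Y=np.array([-np.sin(th),np.cos(th),0])
for y in(-.1,-.05,-.012,-.01,0,.0): 
    print(y,proj(s,np.array([.5357,-.052,.05])+.034*X+y*Y).round(2))
E
```

```text
204 206.39; 205 205.42; 206 204.83; 207 204.32; 208 203.24; 209 203.02; 210 203.66; 211 204.19; 212 204.67; 213 205.01; 214 205.59; 215 205.94; 216 206.7; 217 207.36; 218 207.8; 219 208.39; 220 208.81; 221 209.4; 222 209.73; 223 209.87; 224 209.99; 225 210.52; 226 210.91; 227 211.5; 228 211.6; 229 211.23; 230 210.66; 231 210.11; 232 209.7; 233 209.91; 
204 206.36; 205 205.39; 206 204.8; 207 204.3; 208 203.21; 209 203.0; 210 203.64; 211 204.15; 212 204.63; 213 205.0; 214 205.59; 215 205.96; 216 206.69; 217 207.33; 218 207.76; 219 208.38; 220 208.78; 221 209.35; 222 209.69; 223 209.87; 224 210.23; 225 210.63; 226 210.44; 227 209.86; 228 209.47; 229 208.61; 230 207.87; 231 207.46; 232 206.55; 233 205.89; 
-0.1 [[194.71 194.91]]
-0.05 [[209.78 202.43]]
-0.012 [[221.55 208.3 ]]
-0.01 [[222.18 208.61]]
0 [[225.33 210.18]]
0.0 [[225.33 210.18]]
```

View pics/s7.png

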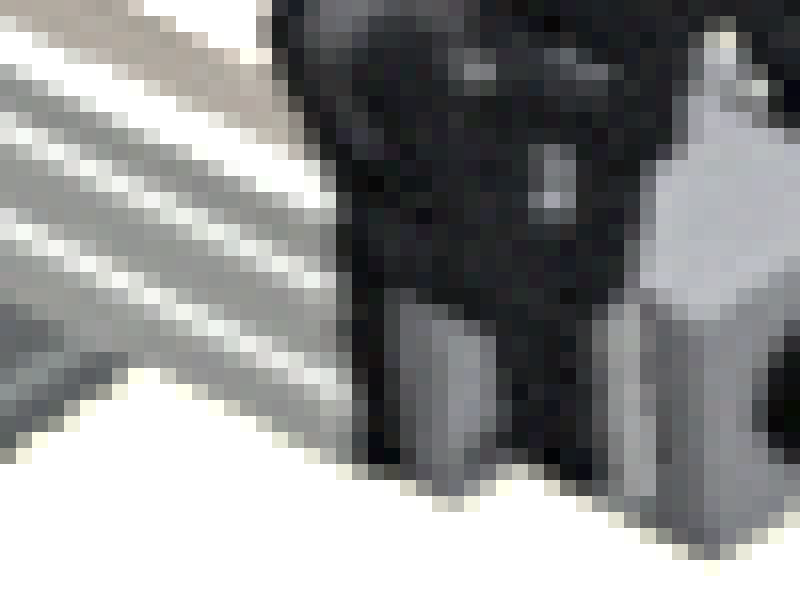

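Within about 0.3 px (under 1 mm) the flange lines up with the seal. Stiffness so far is about 2.2 N/mm with contact near y = -0.0245, so I push on.

```bash
python3 -m crank '[[0,-0.1,0,0,0,0,3],[0,-0.2,0,0,0,0,3],[0,-0.2,0,0,0,0,3],[0,-0.2,0,0,0,0,3]]'; python3 - <<'E'
from h import *
from rig import eyes,manip
F=[];M=[];p=[]
for i in range(6):
    eyes.get_image("top"); s=manip.get_state();F.append(s["contact_force"]);M.append(s["moment"]);p.append(s["position"])
print(np.mean(F,0),np.mean(M,0),np.mean(p,0))
plan([.5357,-.0286,.056],.85)
E
```

```text
clock: 12.0
position: [0.536, -0.0275, 0.056]
ee_rot: [0.707, -0.004, 0.707, 0.005]
contact_force: [0.6, 6.0, -1.1]
width: 0.0433
[ 0.23108105  6.32173038 -1.15062665] [ 0.89150386 -0.03634337  0.01271294] [ 0.53598088 -0.02753235  0.05600441]
shift cm [ 0.   -0.11 -0.03] turn [-0.06  0.   -0.08] | 0.1
shift cm [ 0.   -0.11 -0.03] turn [ 1.7994e+02 -1.2000e-01 -1.0000e-02] | 179.9
pos [ 0.536  -0.0275  0.056 ] q [-0.182  0.378  1.839  0.002  0.925 -0.197] F [ 1.54  6.33 -0.91] w 0.0434 t 12.3 zyaw 0.79 xdir [ 1.0e-04  1.3e-03 -1.0e+00]
```

```bash
python3 -m crank '[[0,-0.1,0,0,0,0,3],[0,-0.17,0,0,0,0,3],[0,-0.17,0,0,0,0,3],[0,-0.17,0,0,0,0,3]]'; python3 - <<'E'
from h import *
from rig import eyes,manip
F=[];p=[]
for i in range(6):
    eyes.get_image("top"); s=manip.get_state();F.append(s["contact_force"]);p.append(s["position"])
print(np.mean(F,0),np.mean(p,0))
plan([.5357,-.0286,.056],.85)
a=eyes.get_image("scene");w=eyes.get_image("wrist")
cv2.imwrite("pics/s8.png",np.hstack([cv2.resize(np.clip(a["color"][175:225,195:245].astype(float)*2,0,255).astype(np.uint8),(400,400),interpolation=2),cv2.resize(w["color"][180:480,160:460],(400,400))]))
g=cv2.GaussianBlur(a["color"],(0,0),.5).astype(float).sum(2)
for u in range(214,232):
    col=g[195:225,u]; thr=np.median(col[-6:])-60; i=np.where(col<thr)[0].max(); print(u,round(195+i+(thr-col[i])/(col[i+1]-col[i]),2),end="; ")
E
```

```text
clock: 12.8
position: [0.536, -0.0286, 0.056]
ee_rot: [0.707, -0.004, 0.707, 0.006]
contact_force: [1.5, 9.4, -0.9]
width: 0.0432
[ 0.85092309  8.51795529 -0.64042009] [ 0.53598742 -0.02854285  0.05601589]
shift cm [ 0.   -0.   -0.03] turn [-0.08  0.01 -0.14] | 0.2
shift cm [ 0.   -0.   -0.03] turn [ 1.7992e+02 -2.2000e-01 -1.0000e-02] | 179.9
pos [ 0.536  -0.0285  0.056 ] q [-0.185  0.378  1.839  0.003  0.926 -0.2  ] F [ 0.78  8.39 -0.49] w 0.0434 t 13.1 zyaw 0.77 xdir [ 1.0e-04  2.5e-03 -1.0e+00]
214 205.6; 215 205.98; 216 206.72; 217 207.34; 218 207.79; 219 208.38; 220 208.84; 221 209.42; 222 209.75; 223 209.88; 224 209.97; 225 210.5; 226 210.91; 227 211.49; 228 211.37; 229 210.3; 230 209.77; 231 209.56;
```

View pics/s8.png

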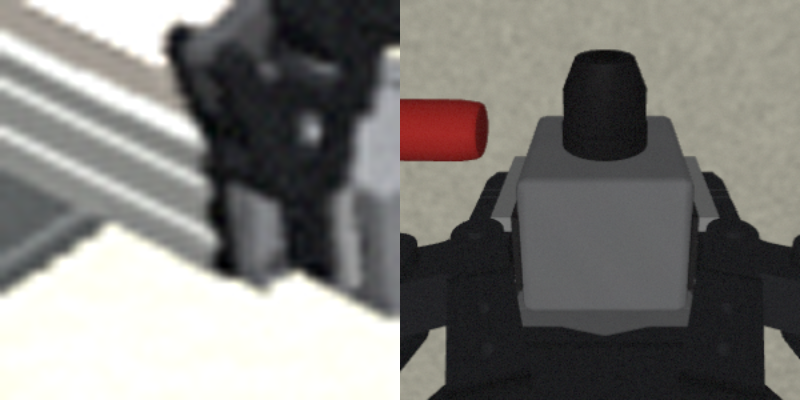

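Force 8.5 N, the cap has not slipped in the grip, and the flange sits on the seal. I nudge by 0.3 mm and hold.

```bash
python3 -m crank '[[0,-0.03,0,0,0,0,3],[0,-0.03,0,0,0,0,3],[0,-0.03,0,0,0,0,3],[0,-0.03,0,0,0,0,3],[0,-0.03,0,0,0,0,3]]'; for i in 1 2 3 4 5 6; do python3 -m crank '[[0,0,0,0,0,0,3],[0,0,0,0,0,0,3],[0,0,0,0,0,0,3],[0,0,0,0,0,0,3],[0,0,0,0,0,0,3]]' | egrep 'clock|pos|force'; done
```

```text
clock: 13.82
position: [0.536, -0.0287, 0.056]
ee_rot: [0.707, -0.004, 0.707, 0.006]
contact_force: [0.1, 9.0, -0.8]
width: 0.0431
clock: 14.45
position: [0.536, -0.0287, 0.056]
contact_force: [0.3, 8.6, -0.5]
clock: 15.08
position: [0.536, -0.0287, 0.056]
contact_force: [0.1, 9.0, -0.8]
clock: 15.7
position: [0.536, -0.0287, 0.056]
contact_force: [0.8, 8.6, -1.1]
clock: 16.32
position: [0.536, -0.0287, 0.056]
contact_force: [0.4, 9.4, -0.7]
clock: 16.95
position: [0.536, -0.0287, 0.056]
contact_force: [0.7, 8.8, -0.1]
clock: 17.58
position: [0.536, -0.0288, 0.056]
contact_force: [-0.0, 8.7, -0.9]
```

```bash
python3 -c "
from rig import manip
print(manip.get_state()['contact_force']); print(manip.sign_off())"
```

```text
[-0.01245527  8.68367983 -0.89920752]
the job is handed in; nothing more can be done
None
```

The gland cap is on the lamp's open end, upright with the gland outward and 50 mm clear of the bench. The arm is still gripping it and pushing at about 9 N. I picked the grey cap with the black gland and left everything else where it lay. I handed in at 17.6 s of the 48 s allowed.

**Push:** the force read 8.6 to 9.4 N from 13.8 s to 17.6 s (3.75 s) and 8.7 N at hand-in, about 4 mm of squeeze. The highest reading was 9.4 N, well short of crushing the seal.

**Grip:** in the wrist view the cap sat in the same place between the pads as when it was picked up, so it had not slipped. At about 8.5 N the tool was tilted by no more than 0.2°.

**Fit:** in the scene view the flange's lower corner was within about 0.3 pixel of the seal's line, less than 1 mm.
- The profile's lower edge, carried forward, came out 0.5 to 0.9 pixel off both the seal and the flange. I did not resolve this.
- The lamp's position across its width (x) came from the top and scene cameras, which differed by 1 to 2 mm in places. I did not confirm it from a second view after the push.
- The seal was touched about 2.5 mm further along than the camera estimate, so I set the push from the force readings.

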